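Clamp the printing block in the bench fixture

TASK

With the fingertips only, push the wooden printing block along the channel of the fixture until it is fully home against the end stop, and after that push the clamp's lever round past its dead point until it snaps over into lock and the rubber pad holds the block against the side fence. Push only: do not lift the block, and leave the other things where they stand.

Things in the scene. Friction and masses are not known exactly. Their poses are not given: they have to be found in the camera images.
- fixture: plywood board fixed to the table, 18 mm thick, with a channel at its left for the block and a push-type toggle clamp at its right. Origin on the table, under the board, which spans x -100..+106, y -130..+106 mm; z up, x along the channel to the end stop (roughly away from the robot), y left. The channel is open above and at its near end
- end_stop (a point): foot of the end stop's face, on the board's top at fixture (69, 50, 18) mm; stop 24 mm high, across the channel. Channel: 66.5 mm wide, between the side fence at the left (face at fixture y = +81 mm, 24 mm high, x -78..+87) and a low guide at the right (face at y = +14.5 mm, 12 mm wide and high, x -62..+23)
- block: loose wooden printing block, about 70 g, in the channel: 48 (x) x 62 (y) x 27 mm with a 20 x 20 mm knob on top, to 43 mm. Origin: centre of its underside; axes as the fixture's within a few degrees. Starts 40 to 75 mm short of the end stop, with some 4.5 mm of sideways play
- block_home (a point): where the origin of the block (centre of its underside) must be when home: against the end stop and the side fence, at fixture (45, 50, 18) mm
- lever_pivot (a point): on the upright axis of the clamp's lever, at fixture (45, -97.5, 36) mm; axes as the fixture's
- lever_grip (a point): on the centre line of the lever's black rubber handle, 85 mm from the pivot axis, 54 mm above the table; moves with the lever. The handle is a level round bar 18 mm thick, 43 to 115 mm from the pivot axis, its underside 27 mm above the board; a thinner bar slopes down from it to the pivot
- lever (a joint): lever angle, rad: 0 open (handle points to fixture -x, toward the robot, and 11 degrees to -y), growing counter-clockwise from above: the handle swings from the near side to the right. Dead point 1.20, end stop in lock 1.45 (handle to fixture -y). A spring (up to 10 N at lever_grip) throws it back to 0 if let go before the dead point; beyond, it snaps to 1.45 and stays
- pad: sprung rubber pad on the front of the plunger that the lever drives 27 mm to fixture +y; 21 mm across, axis 36 mm above the table at fixture x = 45 mm. Lever open: its face is at fixture y = -5 mm, clear of the channel; in lock it presses the home block against the side fence with about 3 N. Origin 10 mm behind its face; y points to the block
- glue_pot: bystander, loose, to be left alone: white bottle-shaped pot, 52 mm across, 51 mm high; origin at the centre of its underside
- spool_0: bystander, loose, to be left alone: small thread spool with wooden ends, 31 mm across, 44 mm high; origin at the centre of its underside, standing on the board's far edge
- wax_block: bystander, loose, to be left alone: beeswax block, 36 x 55 x 18 mm; origin at the centre of its underside
- button_tin: bystander, loose, to be left alone: flat round tin, 70 mm across, 28 mm high; origin at the centre of its underside
- eraser: bystander, loose, to be left alone: eraser, 20 x 42 x 13 mm; origin at the centre of its underside, lying on the board's near part
Not all that is in view belongs to the job. What is meant by the block is not turquoise, and is the smaller of those in its own colour.

How it is judged (in metres and radians):
On the way, in this order (a step that is already met when the one before it is completed fails the run):
1. the block is pushed home to the end stop while the lever is still open (x of block in the frame of fixture above 0.042 m and value of joint lever below 0.4 rad), for 0.2 s.
2. the lever has snapped over into lock (value of joint lever above 1.38 rad), for 0.2 s.
At the end, for the whole second after the job is handed in: The lever is in lock (over 1.38 rad); the block lies flat in the channel within 3.5 mm of the end stop, within 2 mm of the side fence, square within 0.08 rad, at rest, and the pad presses on it with more than 1.5 N (value of joint lever above 1.38 rad and x of block in the frame of fixture between 0.0415 and 0.048 m and y of block in the frame of fixture above 0.048 m and angle between the x axis of block and the x axis of fixture, either way round below 0.08 rad and angle between block's own z axis and vertical below 0.08 rad and contact force between pad and block above 1.5 N and linear speed of block below 0.02 m/s); the robot touches nothing.
It fails at once if the block is lifted more than 8 mm or tipped (z of block in the frame of fixture above 0.026 m or angle between block's own z axis and vertical above 0.35 rad).
It fails at once if a bystander is moved more than 20 mm (distance of any of glue_pot, spool_0, wax_block, button_tin, eraser from where it was at the start of the episode above 0.02 m).
It also fails if it takes over 48 s, if anything falls off the work surface, if the arm or the gripper's body presses on something with over 40 N, if the wrist force passes 120 N, or if a joint passes its speed limit or range.

ROBOT

A 6-joint arm with a two-finger parallel gripper is mounted at the origin on a cart in front of the work surface, level with it; the furniture and walls round the work are solid. World frame = base frame: x ahead of the robot, y to its left, z up, the work surface at z = 0. Lengths are in m, angles in degrees, forces in N, time in s.
With the tool pointing down it reaches from about 0.275 to 0.825 m from the base axis. Payload 4.9 kg.
Tool frame: the origin (TCP) lies on the front face of the gripper's body, between the roots of the fingers; the fingertips stand 73 mm ahead of it and the grasp point (between the pads) lies ctrl.grip_depth ahead of it (ctrl.grip_depth is the distance from the TCP to the grasp point, in m); z points along the fingers, y is the line along which they close (so a half turn about z gives the same grasp; the last joint's range is limited). The gripper opens to 85 mm and grips with 20 to 120 N. Pads are 22 mm wide; open, the fingers measure 114 mm over their backs; the gripper's body (76 mm by 85 mm) begins 54 mm behind the grasp point. The pads swing forward as they close: fully open they stand 13 mm farther back than shut.
Start: joints at [-83.892, 18.69, -11.035, 60.275, 0, 82.311], TCP at [0.131, -0.534, 0.304] pointing down, gripper open.
Joint ranges: [-152.03, 152.03], [-55.5, 102.48], [-74.3, 77.21], [-110.64, 120.58], [-84.22, 78.4], [-180, 180]. Speed limits (degrees/s): [147.25, 147.25, 180, 180, 180, 180].

INTERFACE

Orientations are given as a 3x3 rotation matrix whose columns are the frame's x, y, z axes.
In Python, from bench import ctrl gives the robot as it stands.
- The arm moves only by the shell command python3 -m crank 'ROWS' [FORCE]. ROWS is text: rows parted by semicolons, each of 7 numbers parted by spaces: the shift along the tool's x, y, z in units of 25 mm (1.0 is 25 mm), then the turn, a rotation vector about the tool's x, y, z in units of 5 degrees (1.0 is 5 degrees), then the opening in per cent of the stroke, from 0 (shut) to 100 (fully open). A call has 1 to 20 rows; each row is the pose to reach, as a shift and turn from the pose commanded when the call began, along the tool's axes at that moment; what a row does not reach only later rows make up. A row lasts 1/12 s, in which the tool goes at most 41.7 mm and 7.16 degrees, less where a joint would pass 70% of its speed; a pose out of reach is approached as far as the arm can. A call with a gripper value outside its range is refused whole. The fingers move at their own pace and stop on an object; FORCE is the grip in N (left out, the last holds). Time passes only in rows, so rows that repeat a pose let the fingers close. It gives the time, the measured TCP pose, the force, the opening and the grip force at its end, in the units of the state.
- ctrl.get_state(): the state, without advancing time (a new reading comes with each control period).
- ctrl.read_camera(name): name is "scene" or "top"; returns a dict with "img" (384x512x3 uint8, red, green, blue), "z_map" (384x512 float32, m along the optical axis (not along the pixel's ray), 0 where there is no reading), "fx", "fy", "cx", "cy" (pixels), "rvec" (rotation vector, rad) and "tvec" (3), from world to camera coordinates, as OpenCV has them. Camera axes: x right, y down, z forward; pixel columns grow to the right and rows downward; lengths in m; the calibration is good to about 2 mm. A picture is of the moment at which its call begins.
- ctrl.finish_job(): hands the job in; it is judged then, once.
The state is a dict: "time": time; "joints": joint angles; "dq": joint speeds; "joint_torque": joint torques, N m; "position": TCP position; "tcp_rot": TCP orientation; "force": force on the tool from outside, world axes, zero at the start; "moment": the same for the moment, N m; "gripper_width": finger opening in m; "grip_force": force on a finger pad.
Only numpy, scipy, OpenCV 4.12 (cv2) and the standard library are available. Lean on these libraries where they do the work, as an engineer would, in place of code of your own. Each camera call takes 0.05 s, during which the arm holds its last target. There are 200 camera calls.

## Working session

There is one attempt and no reset: what is moved stays moved. The work goes in short steps, Python scripts to look and compute and a shell command to move; the robot and the scene stay as the last step left them, time stands still between calls to the robot, and variables do not carry over. Pictures are saved under pics/ and viewed, at most 10 in all, crops included, and the job is handed in when it is done.

```bash
mkdir -p pics; ls; cat > h.py <<'E'
import numpy as np, cv2
from bench import ctrl
def shot(name):
    c=ctrl.read_camera(name); np.save('pics/%s_z.npy'%name,c['z_map']); return c
def world(c,u,v,z=None):
    R=cv2.Rodrigues(np.array(c['rvec'],float))[0]; t=np.array(c['tvec'],float).ravel()
    d=np.array([(u-c['cx'])/c['fx'],(v-c['cy'])/c['fy'],1.0])
    o=-R.T@t; dw=R.T@d
    s=c['z_map'][int(v),int(u)] if z is None else (z-o[2])/dw[2]
    return o+dw*s
def cloud(c):
    R=cv2.Rodrigues(np.array(c['rvec'],float))[0]; t=np.array(c['tvec'],float).ravel()
    v,u=np.mgrid[:384,:512]; Z=c['z_map']
    P=np.stack([(u-c['cx'])/c['fx']*Z,(v-c['cy'])/c['fy']*Z,Z],-1)
    W=(P-t)@R; W[Z==0]=np.nan
    return W
def proj(c,p):
    return cv2.projectPoints(np.array(p,float).reshape(-1,3),np.array(c['rvec'],float),np.array(c['tvec'],float),np.array([[c['fx'],0,c['cx']],[0,c['fy'],c['cy']],[0,0,1.]]),None)[0].reshape(-1,2)
E
python3 - <<'E'
from h import *
import pickle
for n in('scene','top'):
    c=shot(n); pickle.dump(c,open(n+'.pkl','wb')); cv2.imwrite('pics/%s0.png'%n,c['img'][:,:,::-1])
s=ctrl.get_state(); print(s['time'],s['position'],s['tcp_rot'],s['gripper_width'],ctrl.grip_depth)
E
```

```text
pics
0.1 [ 0.13113504 -0.53371705  0.30317735] [[ 9.71148701e-01  2.38474679e-01 -1.65814343e-04]
 [ 2.38474642e-01 -9.71147463e-01  1.56513817e-03]
 [ 2.12215644e-04 -1.55952442e-03 -9.99998761e-01]] 0.08543487649787797 0.0539
```

View pics/top0.png

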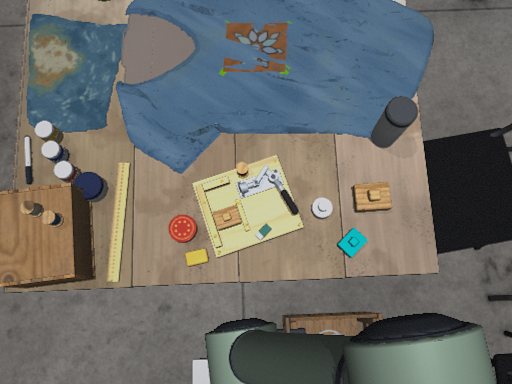

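View pics/scene0.png

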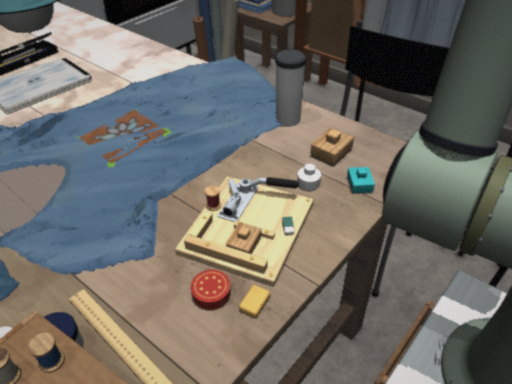

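The top view shows the board at about (193–302, 155–255), with the channel on its left and the lever handle at (290,203). The glue pot is at (322,208), spool (242,170), eraser (263,231), tin (183,228) and wax (197,257).
Candidates for "block": small wooden one in the channel (227,217), larger wooden one (373,197), turquoise one (353,242). I choose (227,217), the smaller of the two wooden ones.

```bash
cat > fit.py <<'E'
from h import *
def board(c):
    W=cloud(c); img=c['img']; 
    hsv=cv2.cvtColor(img,cv2.COLOR_RGB2HSV)
    m=((abs(W[...,2]-.018)<.006)&(hsv[...,0]>18)&(hsv[...,0]<36)&(hsv[...,2]>150)).astype(np.uint8)
    m[:140]=0;m[:,:170]=0;m[270:]=0;m[:,310:]=0
    n,l,s,_=cv2.connectedComponentsWithStats(m); k=1+np.argmax(s[1:,4])
    v,u=np.nonzero(l==k)
    P=np.array([world(c,a,b,.018)[:2] for a,b in zip(u,v)],np.float32)
    return cv2.minAreaRect(P*1000),W
E
python3 - <<'E'
from fit import *
import pickle
c=pickle.load(open('top.pkl','rb'))
r,W=board(c); print(r)
print(np.round(cv2.boxPoints(r),1).tolist())
for n,(u,v,z) in dict(knob=(227,216,.061),pot=(322,207,.05),pivot=(277,175,.04),tip=(295,214,.054),spool=(242,169,.06),eraser=(263,231,.03),tin=(183,228,.028),big=(374,195,.03)).items(): print(n,np.round(world(c,u,v),3),np.round(world(c,u,v,z),3))
x0,x1,y0,y1=180,340,150,265
cv2.imwrite('pics/crop.png',cv2.resize(c['img'][y0:y1,x0:x1,::-1],None,fx=5,fy=5,interpolation=cv2.INTER_CUBIC))
E
```

```text
((524.907958984375, 14.007293701171875), (204.264892578125, 235.0187225341797), 17.009660720825195)
[[392.8999938964844, 96.5], [461.6000061035156, -128.1999969482422], [656.9000244140625, -68.5], [588.2000122070312, 156.3000030517578]]
knob [0.489 0.063 0.063] [0.489 0.063 0.061]
pot [ 0.504 -0.174  0.05 ] [ 0.504 -0.174  0.05 ]
pivot [ 0.594 -0.066  0.042] [ 0.594 -0.066  0.04 ]
tip [ 0.488 -0.105  0.058] [ 0.489 -0.105  0.054]
spool [0.608 0.023 0.061] [0.608 0.023 0.06 ]
eraser [ 0.453 -0.024  0.028] [ 0.453 -0.024  0.03 ]
tin [0.47  0.178 0.025] [0.469 0.177 0.028]
big [ 0.528 -0.305  0.057] [ 0.534 -0.312  0.03 ]
```

View pics/crop.png

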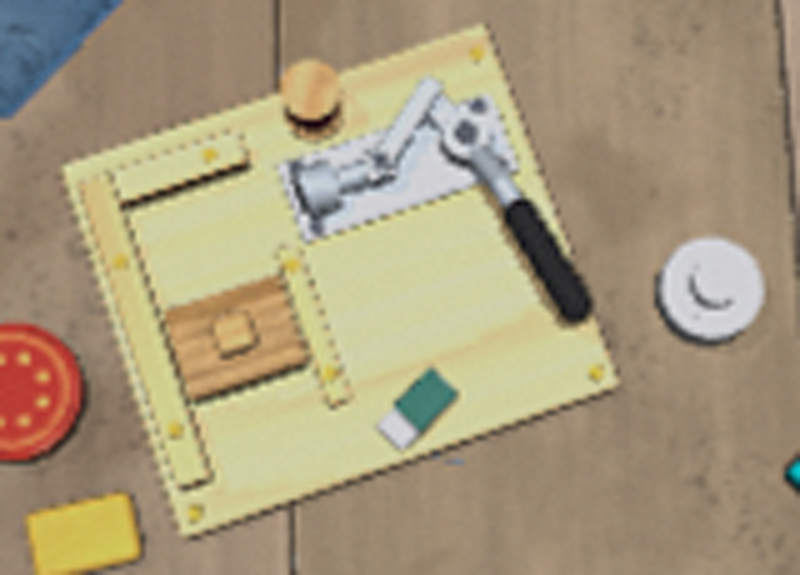

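The crop confirms the choice: the small wooden block sits in the channel at about (237,335), between fence and guide and short of the end stop. The handle runs from (515,205) to (575,310), and the pot is clear of it at (710,290).

```bash
cat > go.py <<'E'
from h import *
from scipy.spatial.transform import Rotation as Ro
A=np.deg2rad(17.0); F=np.array([[np.cos(A),-np.sin(A)],[np.sin(A),np.cos(A)]]); O=np.array([.5185,.0246])
def fx2w(x,y): return O+F@np.array([x,y])/1000
def w2fx(p): return F.T@(np.array(p[:2])-O)*1000
def rel(targets):
    """targets: (fixture x mm, y mm, tcp z mm, yaw of tool x in fixture deg)"""
    s=ctrl.get_state(); R=np.array(s['tcp_rot']); p=np.array(s['position'])
    print('now fx',w2fx(p).round(1),p.round(4),'F',np.round(s['force'],1),'w',round(s['gripper_width'],4),'t',s['time'])
    for x,y,z,a in targets:
        T=Ro.from_euler('z',17+a,degrees=True).as_matrix()@np.diag([1,-1,-1])
        d=R.T@(np.array([*fx2w(x,y),z/1000])-p)/.025; r=Ro.from_matrix(R.T@T).as_rotvec(degrees=True)/5
        print((x,y,z,a),*d.round(2),*r.round(2))
E
python3 -c "
from go import *
rel([(-76,48,250,0)])"
```

```text
now fx [-533.7 -420.7] [ 0.1311 -0.5337  0.3032] F [ 0.5 -0.4 -0.9] w 0.0854 t 0.1
(-76, 48, 250, 0) 17.23 -19.74 2.16 -0.02 -0.0 -0.64
```

```bash
r="x"; python3 -m crank '17.23 -19.74 2.16 0 0 -0.64 20;17.23 -19.74 2.16 0 0 -0.64 20;17.23 -19.74 2.16 0 0 -0.64 20;17.23 -19.74 2.16 0 0 -0.64 20;17.23 -19.74 2.16 0 0 -0.64 20;17.23 -19.74 2.16 0 0 -0.64 20;17.23 -19.74 2.16 0 0 -0.64 20;17.23 -19.74 2.16 0 0 -0.64 20;17.23 -19.74 2.16 0 0 -0.64 20;17.23 -19.74 2.16 0 0 -0.64 20;17.23 -19.74 2.16 0 0 -0.64 20;17.23 -19.74 2.16 0 0 -0.64 20;17.23 -19.74 2.16 0 0 -0.64 20;17.23 -19.74 2.16 0 0 -0.64 20;17.23 -19.74 2.16 0 0 -0.64 20;17.23 -19.74 2.16 0 0 -0.64 20;17.23 -19.74 2.16 0 0 -0.64 20;17.23 -19.74 2.16 0 0 -0.64 20;17.23 -19.74 2.16 0 0 -0.64 20;17.23 -19.74 2.16 0 0 -0.64 20'
python3 -c "
from go import *
rel([(-76,48,130,0),(-76,48,100,0)])"
```

```text
time: 1.77
position: [0.4312, 0.047, 0.2497]
tcp_rot: [[0.957, 0.291, -0.001], [0.291, -0.957, -0.0], [-0.001, 0.0, -1.0]]
force: [1.3, 0.2, -0.1]
gripper_width: 0.0175
grip_force: 0.0
now fx [-77.  47.] [0.4312 0.047  0.2497] F [ 1.3  0.2 -0.1] w 0.0175 t 1.7667
(-76, 48, 130, 0) 0.04 -0.04 4.79 0.0 0.01 -0.02
(-76, 48, 100, 0) 0.04 -0.04 5.99 0.0 0.01 -0.02
```

```bash
python3 -m crank '0 0 2 0 0 0 20;0 0 3.5 0 0 0 20;0 0 4.5 0 0 0 20;0 0 5.3 0 0 0 20;0 0 5.9 0 0 0 20;0 0 6 0 0 0 20;0 0 6 0 0 0 20;0 0 6 0 0 0 20'
python3 - <<'E'
from go import *
import pickle
rel([(-50,48,100,0),(10,48,100,0)])
c=ctrl.read_camera('scene'); pickle.dump(c,open('scene1.pkl','wb'))
cv2.imwrite('pics/s1.png',cv2.resize(c['img'][130:310,150:350,::-1],None,fx=3,fy=3,interpolation=cv2.INTER_CUBIC))
E
```

```text
time: 2.43
position: [0.4322, 0.0471, 0.1006]
tcp_rot: [[0.957, 0.291, 0.001], [0.291, -0.957, -0.0], [0.001, 0.0, -1.0]]
force: [-0.6, -0.0, -0.3]
gripper_width: 0.017
grip_force: 0.0
now fx [-76.   46.7] [0.4322 0.0471 0.1006] F [-0.6 -0.  -0.3] w 0.017 t 2.4333
(-50, 48, 100, 0) 1.04 -0.05 0.03 0.0 -0.01 -0.02
(10, 48, 100, 0) 3.44 -0.06 0.03 0.0 -0.01 -0.02
```

View pics/s1.png

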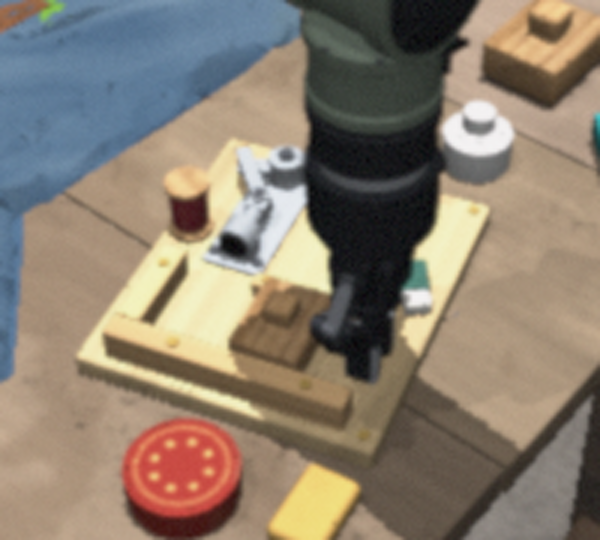

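The fingers at (355,340) are just behind the block at (280,320), inside the channel. I'll push slowly.

```bash
python3 -m crank '0.3 0 0 0 0 0 20;0.6 0 0 0 0 0 20;0.9 0 0 0 0 0 20;1.1 0 0 0 0 0 20;1.3 0 0 0 0 0 20;1.5 0 0 0 0 0 20;1.7 0 0 0 0 0 20;1.9 0 0 0 0 0 20;2.1 0 0 0 0 0 20;2.3 0 0 0 0 0 20;2.5 0 0 0 0 0 20;2.7 0 0 0 0 0 20;2.9 0 0 0 0 0 20;3.0 0 0 0 0 0 20;3.1 0 0 0 0 0 20;3.15 0 0 0 0 0 20;3.2 0 0 0 0 0 20;3.2 0 0 0 0 0 20'
python3 -c "
from go import *
rel([(10,48,100,0)])"
```

```text
time: 3.98
position: [0.5085, 0.0713, 0.0999]
tcp_rot: [[0.956, 0.292, 0.0], [0.292, -0.956, 0.0], [0.0, -0.0, -1.0]]
force: [0.8, -0.7, -0.2]
gripper_width: 0.0171
grip_force: 0.0
now fx [ 4.1 47.6] [0.5085 0.0713 0.0999] F [ 0.8 -0.7 -0.2] w 0.0171 t 3.9833
(10, 48, 100, 0) 0.24 -0.02 -0.0 -0.0 -0.0 -0.0
```

Creep in until the contact force rises.

```bash
for i in 1; do python3 -m crank '0.05 0 0 0 0 0 20;0.1 0 0 0 0 0 20;0.15 0 0 0 0 0 20;0.2 0 0 0 0 0 20;0.2 0 0 0 0 0 20;0.2 0 0 0 0 0 20' | grep -E 'force|pos'; done
python3 -m crank '0.04 0 0 0 0 0 20;0.08 0 0 0 0 0 20;0.08 0 0 0 0 0 20;0.08 0 0 0 0 0 20' | grep -E 'force|pos'
```

```text
position: [0.5133, 0.0727, 0.0999]
force: [-0.1, 0.1, 0.5]
grip_force: 0.0
position: [0.5139, 0.073, 0.0997]
force: [-4.2, -2.1, 3.7]
grip_force: 2.7
```

```bash
python3 -m crank '0 0 0 0 0 0 20;0 0 0 0 0 0 20;0 0 0 0 0 0 20;-0.5 0 0 0 0 0 20;-1.5 0 0 0 0 0 20;-2.5 0 0 0 0 0 20;-3 0 -1 0 0 0 0;-3 0 -2.5 0 0 0 0;-3 0 -3.5 0 0 0 0;-3 0 -4 0 0 0 0;-4 0 -4 0 0 0 0;-5 0 -4 0 0 0 0;-5 0 -4 0 0 0 0;-5 0 -4 0 0 0 0' | grep -E 'force|pos|time'
python3 - <<'E'
from go import *
rel([])
c=ctrl.read_camera('top'); W=cloud(c)
P=W.reshape(-1,3)[...]; P=P[(P[:,2]>.056)&(P[:,2]<.067)]
f=(P[:,:2]-O)@F*1000; k=(f[:,0]>-40)&(f[:,0]<68)&(f[:,1]>15)&(f[:,1]<80); print('knob',np.median(f[k],0),k.sum(),f[k].min(0),f[k].max(0))
P=W.reshape(-1,3); P=P[(P[:,2]>.047)&(P[:,2]<.075)]; f=(P[:,:2]-O)@F*1000
k=(f[:,0]>-90)&(f[:,0]<10)&(f[:,1]<-90); print('handle',f[k].min(0),f[k].max(0),k.sum(),P[k,2].max())
cv2.imwrite('pics/t2.png',cv2.resize(c['img'][150:265,180:340,::-1],None,fx=5,fy=5,interpolation=cv2.INTER_CUBIC))
E
```

```text
time: 5.98
position: [0.3953, 0.0367, 0.2002]
force: [0.2, 0.5, -0.2]
grip_force: 0.0
now fx [-114.2   47.6] [0.3953 0.0367 0.2002] F [ 0.2  0.5 -0.2] w 0.0001 t 5.9833
knob [52.48499999 42.42906939] 4 [52.06236915 38.92565019] [53.14220099 45.93241156]
handle [ -89.59481614 -335.87539214] [  8.75247227 -99.33396797] 356 0.06621646262121383
```

View pics/t2.png

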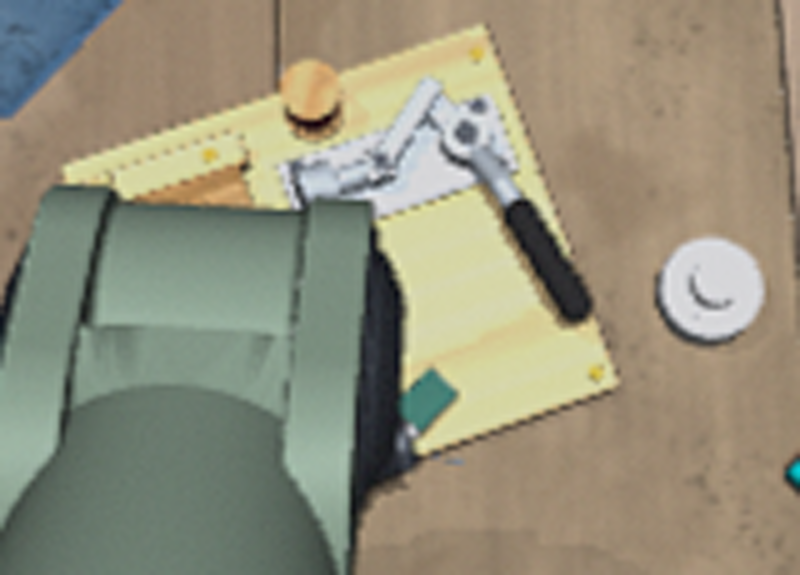

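The block's near edge at (190,190) sits against the end stop and the lever is still open. Next is the lever.

```bash
python3 -c "
from go import *
rel([(-30,-75,200,0),(-30,-75,109,0)])"
```

```text
now fx [-113.2   47.3] [0.3964 0.0367 0.2003] F [ 0.7 -1.4  0. ] w -0.0003 t 6.0333
(-30, -75, 200, 0) 3.33 4.89 0.02 0.01 -0.03 -0.0
(-30, -75, 109, 0) 3.32 4.89 3.66 0.01 -0.03 -0.0
```

```bash
python3 -m crank '1 1.5 0 0 0 0 0;2 3 0 0 0 0 0;3 4.4 0 0 0 0 0;3.33 4.89 0 0 0 0 0;3.33 4.89 0 0 0 0 0;3.33 4.89 1 0 0 0 0;3.33 4.89 2 0 0 0 0;3.33 4.89 3 0 0 0 0;3.33 4.89 3.65 0 0 0 0;3.33 4.89 3.65 0 0 0 0;3.33 4.89 3.65 0 0 0 0' | grep -E 'force|pos|time'
python3 - <<'E'
from go import *
T=[]
for a in np.r_[0,.1:1.45:.1,1.42]:
    p=np.pi+np.deg2rad(11)+a; u=np.array([np.cos(p),np.sin(p)]); t=np.array([-u[1],u[0]])
    d=9+11*abs(t[0])+14.5*abs(t[1])
    q=np.array([45,-97.5])+75*u-d*t; T.append((round(q[0],1),round(q[1],1),109,0))
rel(T)
E
```

```text
time: 6.95
position: [0.5107, -0.0554, 0.1079]
force: [-0.8, -0.4, 0.2]
grip_force: 0.0
now fx [-30.8 -74.2] [ 0.5107 -0.0554  0.1079] F [-0.8 -0.4  0.2] w 0.0003 t 6.95
(np.float64(-33.5), np.float64(-86.9), 109, 0) -0.11 0.51 -0.04 -0.01 0.02 0.01
(np.float64(-34.3), np.float64(-94.1), 109, 0) -0.14 0.8 -0.04 -0.01 0.02 0.01
(np.float64(-34.5), np.float64(-101.6), 109, 0) -0.15 1.1 -0.04 -0.01 0.02 0.01
(np.float64(-33.8), np.float64(-109.2), 109, 0) -0.12 1.4 -0.04 -0.01 0.02 0.01
(np.float64(-32.4), np.float64(-116.8), 109, 0) -0.06 1.7 -0.04 -0.01 0.02 0.01
(np.float64(-30.1), np.float64(-124.4), 109, 0) 0.03 2.01 -0.05 -0.01 0.02 0.01
(np.float64(-26.9), np.float64(-131.9), 109, 0) 0.16 2.31 -0.05 -0.01 0.02 0.01
(np.float64(-22.8), np.float64(-139.1), 109, 0) 0.32 2.6 -0.05 -0.01 0.02 0.01
(np.float64(-17.9), np.float64(-146.0), 109, 0) 0.52 2.87 -0.05 -0.01 0.02 0.01
(np.float64(-12.1), np.float64(-152.3), 109, 0) 0.75 3.12 -0.05 -0.01 0.02 0.01
(np.float64(-5.6), np.float64(-158.1), 109, 0) 1.01 3.36 -0.05 -0.01 0.02 0.01
(np.float64(1.7), np.float64(-163.1), 109, 0) 1.3 3.56 -0.05 -0.01 0.02 0.01
(np.float64(9.6), np.float64(-167.3), 109, 0) 1.62 3.73 -0.05 -0.01 0.02 0.01
(np.float64(18.1), np.float64(-170.6), 109, 0) 1.96 3.86 -0.05 -0.01 0.02 0.01
(np.float64(26.3), np.float64(-172.9), 109, 0) 2.28 3.95 -0.05 -0.01 0.02 0.01
(np.float64(27.5), np.float64(-173.3), 109, 0) 2.33 3.97 -0.05 -0.01 0.02 0.01
```

```bash
python3 -m crank '-0.1 0.4 0 0 0 0 0;-0.13 0.65 0 0 0 0 0;-0.15 0.9 0 0 0 0 0;-0.15 1.1 0 0 0 0 0;-0.12 1.4 0 0 0 0 0;-0.06 1.7 0 0 0 0 0;0.03 2 0 0 0 0 0;0.16 2.31 0 0 0 0 0;0.16 2.31 0 0 0 0 0' | grep -E 'force|pos|time'
```

```text
time: 7.7
position: [0.5301, -0.1087, 0.1083]
force: [-4.3, 8.9, 0.8]
grip_force: 4.6
```

```bash
python3 -m crank '0.16 0.29 0 0 0 0 0;0.36 0.56 0 0 0 0 0;0.59 0.81 0 0 0 0 0;0.85 1.05 0 0 0 0 0;1.14 1.25 0 0 0 0 0;1.46 1.42 0 0 0 0 0;1.8 1.55 0 0 0 0 0;2.04 1.62 0 0 0 0 0;2.15 1.65 0 0 0 0 0;2.15 1.65 0 0 0 0 0;2.15 1.65 0 0 0 0 0' | grep -E 'force|pos|time'
python3 - <<'E'
from go import *
rel([])
c=ctrl.read_camera('scene')
cv2.imwrite('pics/s3.png',cv2.resize(c['img'][130:310,150:350,::-1],None,fx=3,fy=3,interpolation=cv2.INTER_CUBIC))
E
```

```text
time: 8.62
position: [0.595, -0.134, 0.1089]
force: [0.3, -0.4, -0.6]
grip_force: 0.0
now fx [  26.8 -174. ] [ 0.595  -0.134   0.1089] F [ 0.3 -0.4 -0.6] w 0.0001 t 8.6167
```

View pics/s3.png

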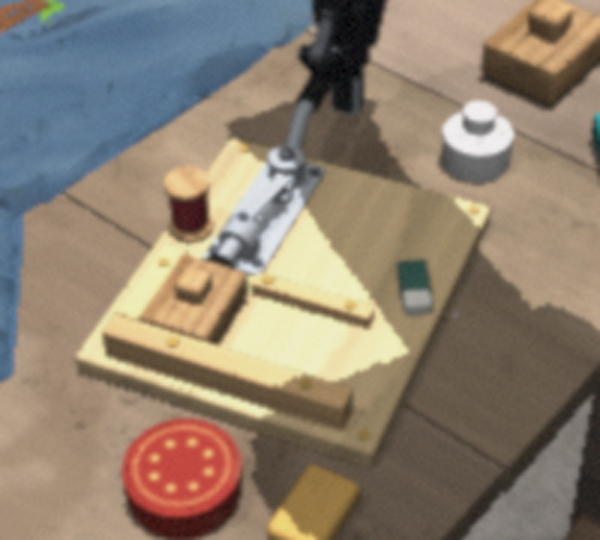

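The lever now points right (handle near (315,85)), the pad touches the block at (240,255), and the block is home at (195,290). I'll withdraw and check.

```bash
python3 -m crank '-0.5 0.2 0 0 0 0 0;-0.7 0.2 -1 0 0 0 0;-0.7 0.2 -2.5 0 0 0 0;-0.7 0.2 -4 0 0 0 0;-2 2 -5 0 0 0 0;-4 4 -5 0 0 0 0;-5 5.5 -5 0 0 0 0;-6 7 -5 0 0 0 0;-6 8.5 -5 0 0 0 0;-6 9 -5 0 0 0 0;-6 9 -5 0 0 0 0;-6 9 -5 0 0 0 0' | grep -E 'force|pos|time'
python3 - <<'E'
from go import *
c=ctrl.read_camera('top'); W=cloud(c).reshape(-1,3); f=np.c_[(W[:,:2]-O)@F*1000,W[:,2]*1000]
def sel(n,x0,x1,y0,y1,z0,z1):
    k=(f[:,0]>x0)&(f[:,0]<x1)&(f[:,1]>y0)&(f[:,1]<y1)&(f[:,2]>z0)&(f[:,2]<z1); p=f[k]; print(n,len(p),p.mean(0).round(1),p.min(0).round(),p.max(0).round()); return p
sel('knob',10,68,20,75,56,66); sel('blk',0,67,15,79,41,50)
p=sel('handle',0,90,-220,-145,48,70); q=p.mean(0)-[45,-97.5,0]; print('lever',np.arctan2(q[1],q[0])+2*np.pi-np.pi-np.deg2rad(11))
cv2.imwrite('pics/t4.png',cv2.resize(c['img'][150:265,180:340,::-1],None,fx=5,fy=5,interpolation=cv2.INTER_CUBIC))
E
```

```text
time: 9.67
position: [0.5153, -0.3973, 0.2334]
force: [-0.1, 0.5, -0.1]
grip_force: 0.0
knob 55 [44.6 49.9 59.7] [35. 40. 56.] [54. 59. 65.]
blk 338 [43.3 48.  44.3] [21. 15. 41.] [67. 79. 49.]
handle 175 [  50.  -177.2   59.2] [  40. -210.   49.] [  62. -145.   67.]
lever 1.4416263620991772
```

View pics/t4.png

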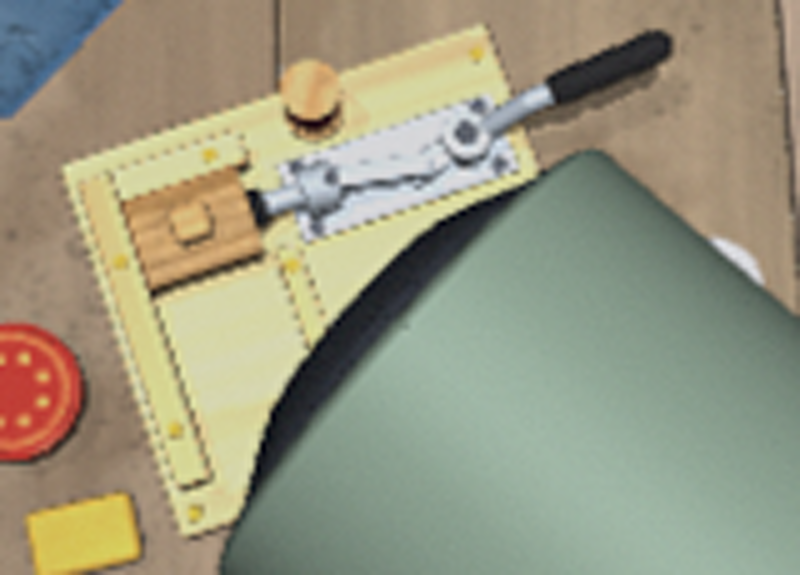

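The block is at fixture (44.6, 49.9) mm, against the stop at (190,215) and the fence. The lever reads 1.44 rad, so it is locked, with the pad on the block at (257,207) and the arm clear.

```bash
python3 -c "
from bench import ctrl
print(ctrl.finish_job())"
```

```text
the job is handed in; nothing more can be done
None
```

I pushed the block home against the end stop and side fence and snapped the lever into lock (about 1.44 rad, pad on the block); the job is handed in at about 10 s, with no verdict returned and the pad force not measured.

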